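# Index the sample carousel and lock it

## Robot

A 6-joint arm with a two-finger parallel gripper is mounted at the origin on a cart in front of the work surface, level with it; the furniture and walls round the work are solid. World frame = base frame: x ahead of the robot, y to its left, z up, the work surface at z = 0. Lengths are in m, angles in rad, forces in N, time in s.
With the tool pointing down it reaches from about 0.3 to 0.875 m from the base axis. Payload 6.4 kg.
Tool frame: the origin (TCP) lies midway between the tips of the shut fingers; the grasp point (between the pads) lies 19 mm behind it; z points along the fingers, y is the direction in which the jaws open and shut (so a half turn about z gives the same grasp; the last joint's range is limited). The gripper opens to 88 mm and grips with 3 to 60 N. Pads are 18 mm wide; open, the fingers measure 123 mm over their backs; the gripper's body (75 mm by 187 mm) begins 45 mm behind the grasp point.
Start: joints at [1.131, 0.181, 1.607, -0, 1.354, -0.206], TCP at [0.133, 0.559, 0.239] pointing down, gripper open.
Joint ranges: [-2.99, 2.99], [-0.89, 2.07], [0.3, 2.58], [-1.14, 4.28], [0, 2.63], [-3.12, 3.12]. Speed limits (rad/s): [2.57, 2.57, 3.01, 3.14, 3.14, 3.14].

## Interface

Orientations are given as [roll, pitch, yaw] about the fixed x, y, z axes, in that order (R = Rz(yaw) Ry(pitch) Rx(roll)).
In Python, from cell import ctrl gives the robot as it stands.
- The arm moves only by the tool carry_out, never from a script. Its argument "deltas" is a list of rows, each a list of 3 entries, a list of its own where there are three numbers: the closure in counts, from 0 (fully open) to 255 (shut), then the shift along the tool's x, y, z in m, then the turn, a rotation vector about the tool's x, y, z in degrees. In form: [[jaw, [dx, dy, dz], [ax, ay, az]], ...]. A call has 1 to 10 rows; each row is the pose to reach, as a shift and turn from the pose commanded when the call began, along the tool's axes at that moment; what a row does not reach only later rows make up. A row lasts 1/10 s, in which the tool goes at most 50 mm and 8.59 degrees, less where a joint would pass 70% of its speed; a pose out of reach is approached as far as the arm can. A call with a gripper value outside its range is refused whole. The fingers move at their own pace and stop on an object; "newtons" is the grip in N (left out, the last holds). Time passes only in rows, so rows that repeat a pose let the fingers close. It gives the time, the measured TCP pose, the force and the opening at its end, in the units of the state.
- ctrl.observe(): the state, without advancing time (a new reading comes with each control period).
- ctrl.get_image(name): name is "side" or "top"; returns a dict with "img" (420x560x3 uint8, blue, green, red), "mtx" (3x3 intrinsics, pixels), "k1" (the pictures are not rectified: a ray, as slopes to the right and down, at radius r is drawn at 1 + k1 r^2 times it, then the intrinsics apply), "R" (3x3) and "t" (3): a world point X has camera coordinates R X + t. Camera axes: x right, y down, z forward; pixel columns grow to the right and rows downward; lengths in m; the calibration is good to about 2 mm. A picture is of the moment at which its call begins. There is no depth.
- ctrl.hand_in(): hands the job in, once; it reports no verdict.
The state is a dict: "clock": time; "joint_positions": joint angles; "joint_velocities": joint speeds; "tau": joint torques, N m; "ee_pos": TCP position; "tool_rot": TCP orientation; "ft_force": force on the tool from outside, world axes, zero at the start; "moment": the same for the moment, N m; "grip_width": finger opening in m.
Only numpy, scipy, OpenCV 4.12 (cv2) and the standard library are available. Lean on these libraries where they do the work, as an engineer would, in place of code of your own. Each camera call takes 0.05 s, during which the arm holds its last target.

## Task

Turn the sample carousel by pushing on the spokes of its top handle with a finger until the wide screw can, the widest of the four containers, stands squarely in front of the reader's window and rests there. Only then push the locking lever on top of the reader round against its stop, so that it points straight away from the carousel. Grip and lift nothing, do not touch the containers, and leave everything else on the bench alone.

Things in the scene. Friction and masses are not known exactly. Their poses are not given: they have to be found in the camera images.
- hub (a point): Centre of the cross handle on top of the sample carousel, on the vertical turning axis, 135 mm above the bench. The carousel: a round white plate (184 mm across, top 18 mm above the bench) on a fixed foot, with a 18 mm thick shaft rising from its middle to a black cap (34 mm across, 123 to 147 mm above the bench) that carries four level steel spokes. The carousel stands at a different place and angle each time.
- spoke_tip (a point): Centre of the black ball (16 mm across) at the end of one of the four spokes, 78 mm from the axis. The spokes are round bars 10 mm thick, their axes 135 mm above the bench, 90 degrees apart; all four are alike. Below the spokes there is free air down to the container tops (at most 88 mm above the bench). The spokes stand half-way between the four holders, seen from above.
- rotor (a joint): Angle of the carousel in rad, 0 at the start, growing counter-clockwise seen from above; it turns freely both ways (a push of about 1.5 N on a spoke) and stays where it is left. Plate, holders and spokes turn together.
- objective_can_mid (a point): Centre, half-way up, of the can: a plain straight round screw can, the widest of the four containers on the carousel (37 mm across, 52 mm high). Like the others it stands loose in a round holder 60 mm from the axis; the can sits on the wide upper seat of its holder (39 mm inside, seat 36 mm, rim 41 mm above the bench), its top 88 mm above the bench. All four holders are alike. Which holder it stands in differs.
- oil_bottle_mid (a point): About half-way up a small bottle with a narrower screw cap (26 mm across, 50 mm high), low in the narrow pocket of another holder, its top 71 mm above the bench.
- vial_0_mid (a point): About half-way up a small clear screw-cap vial (24 mm across, 50 mm high), low in the narrow pocket of another holder.
- vial_1_mid (a point): About half-way up a second vial of the same shape, in the last holder.
- window (a point): Centre of the round window of the reader, 97 mm from the carousel's axis and 62 mm above the bench. The reader is a fixed white box on a stand (50 mm wide, top 114 mm above the bench) beside the carousel plate; its x axis points straight away from the carousel's axis, through the middle of the reader, z up. A container is in front of the window when it lies on the straight line from the hub to the window, that is at y = 0, x = -37 mm in this frame.
- latch_pivot (a point): Vertical turning axis of the locking lever on top of the reader, at the height of the lever (135 mm above the bench), 112 mm from the carousel's axis.
- latch_tip (a point): Centre of the black ball (16 mm across) at the end of the locking lever, 74 mm from latch_pivot. The lever is a level round steel bar 10 mm thick, its axis 135 mm above the bench, pushed from the side. Below, on the same shaft, a small steel pawl turns with it and points the opposite way.
- latch (a joint): Angle of the locking lever in rad: 0 is locked, the lever against its stop, pointing straight away from the carousel and the pawl straight at it; it starts swung open at 0.8 to 1.15, counter-clockwise seen from above. Closing turns it clockwise; a push of about 1 N at its end moves it and it stays where it is left. Lever and pawl do not block the carousel by themselves in this set-up.
- forceps: Bystander: steel forceps, 132 mm long, 9 mm high; origin at the centre of its underside. To be left alone.
- pen_3: Bystander: slim ballpoint pen, 145 mm long, 9 mm high; origin at the centre of its underside. To be left alone.
- eraser: Bystander: eraser, 19 x 42 x 12 mm; origin at the centre of its underside. To be left alone.
- tally_counter: Bystander: hand tally counter, 29 x 42 x 45 mm; origin at the centre of its underside. To be left alone.
- cover_slips: Bystander: small square box, 31 x 31 x 14 mm; origin at the centre of its underside. To be left alone.

How it is judged:
By the outcome, as a careful person would: the job done as asked, in the order asked, and still so for the second after the job is handed in, with the robot touching nothing.
It also fails if it takes over 72 s, if anything falls off the work surface, if the arm or the gripper's body presses on something with over 40 N, if the wrist force passes 120 N, or if a joint passes its speed limit or range.

## Working session

There is one attempt and no reset: what is moved stays moved. The work goes in short steps, Python scripts to look and compute and a tool call to move; the robot and the scene stay as the last step left them, time stands still between calls to the robot, and variables do not carry over. Pictures are saved under pics/ and viewed, and the job is handed in when it is done.

Besides the shell and the picture viewer there is one more tool, called as name(argument=value, ...), one argument or row to a line, values as JSON. carry_out: Moves the arm, as the interface text tells. Its arguments: {"type":"object","properties":{"deltas":{"type":"array","items":{"type":"array"}},"newtons":{"type":"number"}},"required":["deltas"]}

```bash
ls; mkdir -p pics
python3 - <<'E'
from cell import ctrl
import cv2
s=ctrl.observe()
for k,v in s.items(): print(k,v)
for n in("side","top"):
    d=ctrl.get_image(n); cv2.imwrite(f"pics/{n}0.png",d["img"]); print(n,d["mtx"],d["k1"],d["R"],d["t"])
E
```

```text
pics
clock 0.0
joint_positions [ 1.13064642e+00  1.81542089e-01  1.60798713e+00 -6.42746371e-06
  1.35378791e+00 -2.06291949e-01]
joint_velocities [ 0.00186146 -0.00072102  0.00028701 -0.00018372  0.00197557  0.00055938]
tau [-8.10264610e-04 -4.33891976e+01 -3.41830552e+01  7.00323167e-02
  3.89423710e-02 -1.43198322e-04]
ee_pos [0.13299733 0.55886653 0.23781964]
tool_rot [-3.13990346e+00 -3.47085880e-04  2.90773579e+00]
ft_force [-0.24354448 -0.62911065  0.57530755]
moment [-0.02823361  0.02893519  0.00402988]
grip_width 0.08808096802487397
side [[415.37761725   0.         273.40412982]
 [  0.         415.37761725 208.74500978]
 [  0.           0.           1.        ]] -0.007550898059346775 [[ 0.9133979  -0.40682081 -0.01418085]
 [-0.15895214 -0.32437679 -0.9324773 ]
 [ 0.37475123  0.85397689 -0.36095012]] [-0.50132199  0.19554912  0.7634424 ]
top [[442.66392348   0.         274.84243309]
 [  0.         442.66392348 209.24094974]
 [  0.           0.           1.        ]] -0.0035710443054575844 [[-0.01028149 -0.99979679 -0.01733988]
 [-0.99247722  0.01231879 -0.12180815]
 [ 0.121997    0.01595706 -0.99240219]] [-0.00742176  0.55903868  1.26430629]
```

View pics/top0.png

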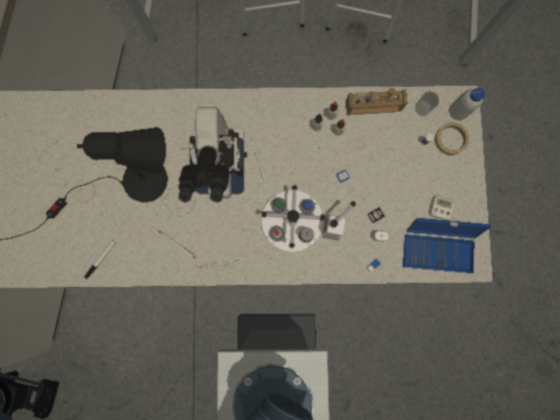

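View pics/side0.png

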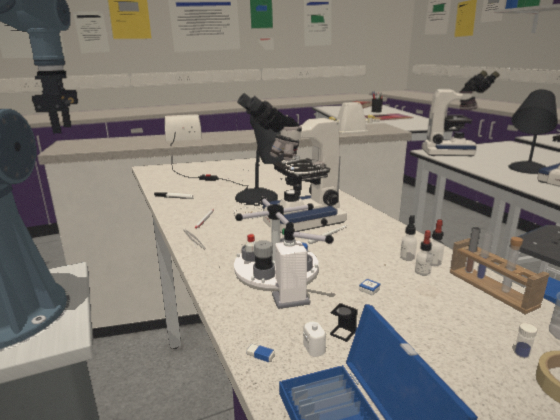

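```bash
cat > h.py <<'E'
import numpy as np,cv2
from cell import ctrl
def proj(d,X):
    X=np.atleast_2d(X); c=X@np.array(d["R"]).T+np.array(d["t"]); s=c[:,:2]/c[:,2:]
    s=s*(1+d["k1"]*(s**2).sum(1,keepdims=True)); m=d["mtx"]
    return s*[m[0][0],m[1][1]]+[m[0][2],m[1][2]]
def at_z(d,uv,z):
    m=d["mtx"]; q=(np.array(uv,float)-[m[0][2],m[1][2]])/[m[0][0],m[1][1]]; s=q.copy()
    for _ in range(10): s=q/(1+d["k1"]*(s**2).sum())
    R=np.array(d["R"]);t=np.array(d["t"]); r=R.T@np.array([s[0],s[1],1]); o=-R.T@t
    return o+r*(z-o[2])/r[2]
def crop(d,x,y,w,h,k,fn):
    cv2.imwrite(fn,cv2.resize(d["img"][y:y+h,x:x+w],None,fx=k,fy=k,interpolation=cv2.INTER_CUBIC))
E
python3 - <<'E'
from h import *
d=ctrl.get_image("top");crop(d,250,170,120,90,6.5,"pics/t1.png")
d=ctrl.get_image("side");crop(d,225,190,120,120,5,"pics/s1.png")
E
```

```text
(no output)
```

View pics/t1.png

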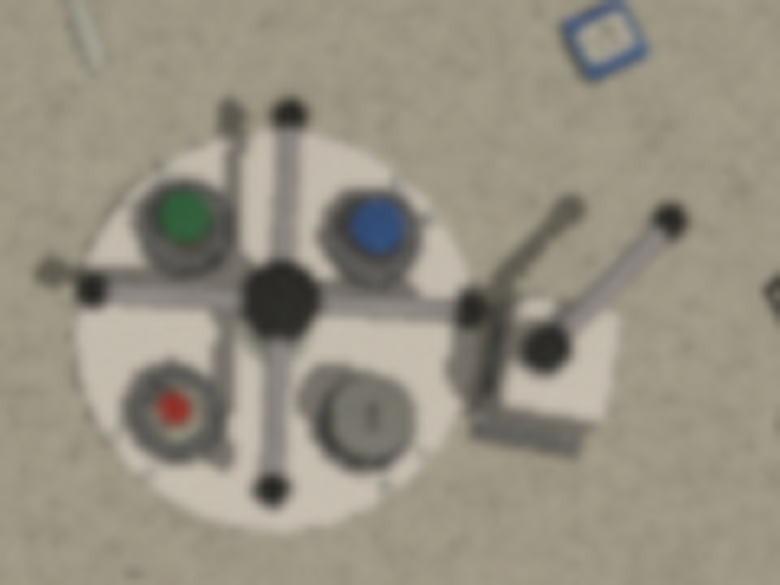

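View pics/s1.png

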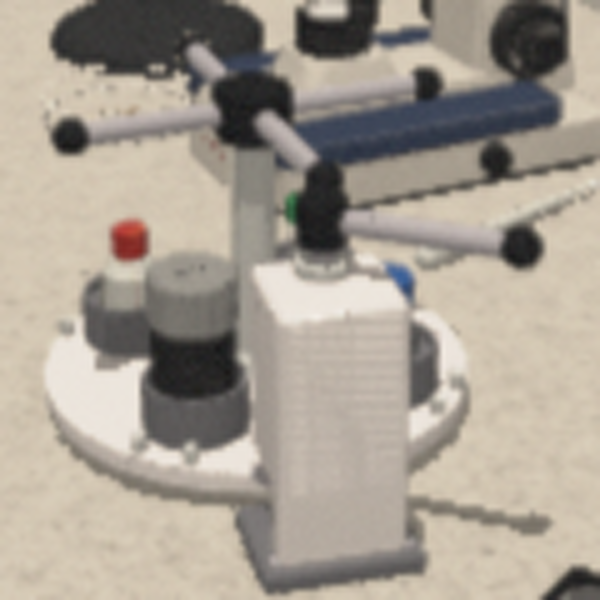

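```bash
cat > m.py <<'E'
from h import *
d=ctrl.get_image("top")
P=lambda u,v,z:at_z(d,(250+(u+.5)/6.5-.5,170+(v+.5)/6.5-.5),z)
z=.135
hub=P(281,301,z+.006)
tips=[P(*p,z) for p in[(289,115),(472,309),(271,489),(92,290)]]
print("hub",hub,"meantips",np.mean(tips,0))
h=np.mean(tips,0)
for t in tips:
    v=t-h;print(t,np.linalg.norm(v[:2]),np.degrees(np.arctan2(v[1],v[0])))
def pol(n,p,o=h):
    v=p-o;print(n,p,np.linalg.norm(v[:2]),np.degrees(np.arctan2(v[1],v[0])))
pol("can",P(372,422,.088)); pol("blue",P(380,226,.068));pol("green",P(185,216,.068));pol("red",P(175,408,.071))
pv=P(545,347,.141);pol("pivot",pv); pol("latchtip",P(670,220,.135),pv)
for c in [(508,300),(620,316),(606,425),(497,405)]: pol("corner",P(*c,.114))
E
python3 m.py
```

```text
hub [ 0.52722232 -0.063502    0.141     ] meantips [ 0.5282813  -0.06361066  0.135     ]
[ 0.60603465 -0.06818383  0.135     ] 0.07788771765672382 -3.3660451457121545
[ 0.52357189 -0.14267571  0.135     ] 0.07920517718950996 -93.40872804777153
[ 0.45010313 -0.05835205  0.135     ] 0.0783548322742146 176.15182491497384
[0.53341554 0.01476893 0.135     ] 0.07854756977185139 86.2522029739834
can [ 0.48025198 -0.10301178  0.088     ] 0.06212297364345655 -140.6360710469244
blue [ 0.56766072 -0.10927557  0.068     ] 0.060299441134426666 -49.22695259209769
green [ 0.57318066 -0.02364203  0.068     ] 0.06011193517182235 41.674926584008254
red [ 0.48842906 -0.01837086  0.071     ] 0.06028964006577784 131.3771787664021
pivot [ 0.50687642 -0.17174037  0.141     ] 0.11022795206302106 -101.19726142254736
latchtip [ 0.55973333 -0.22564667  0.135     ] 0.07549664600989132 -45.56315123557379
corner [ 0.52937851 -0.15983182  0.114     ] 0.09622740882893366 -89.34668499347923
corner [ 0.52203103 -0.20673943  0.114     ] 0.14326517169269992 -92.50045365943915
corner [ 0.47619177 -0.19953104  0.114     ] 0.1455598385275258 -110.96861200916864
corner [ 0.48511211 -0.15412388  0.114     ] 0.10028070985785183 -115.49824687730016
```

Run:
```python
from h import *
d=ctrl.get_image("top");e=ctrl.get_image("side")
for z in(.15,.25,.35): print(z,[at_z(d,p,z)[:2].round(3) for p in[(190,198),(218,190),(243,180)]])
# top eyepiece seen in side at (245,100),(270,85)
for z in (.2,.25,.3,.35,.4): print(z,at_z(e,(243,102),z).round(3),at_z(e,(282,147),z).round(3))
crop(d,160,90,130,120,5,"pics/t2.png");crop(e,220,80,140,140,4,"pics/s2.png")
```

```text
0.15 [array([0.578, 0.212]), array([0.599, 0.137]), array([0.625, 0.069])]
0.25 [array([0.563, 0.191]), array([0.582, 0.122]), array([0.606, 0.061])]
0.35 [array([0.548, 0.17 ]), array([0.565, 0.108]), array([0.587, 0.052])]
0.2 [0.931 1.226 0.2  ] [0.673 0.214 0.2  ]
0.25 [0.786 0.824 0.25 ] [0.579 0.014 0.25 ]
0.3 [0.641 0.421 0.3  ] [ 0.486 -0.187  0.3  ]
0.35 [0.495 0.019 0.35 ] [ 0.392 -0.388  0.35 ]
0.4 [ 0.35  -0.384  0.4  ] [ 0.298 -0.589  0.4  ]
```

View pics/t2.png

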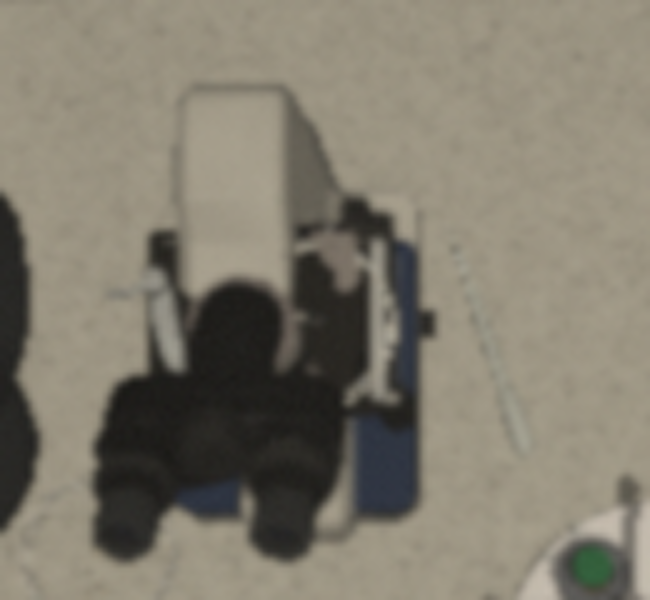

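View pics/s2.png

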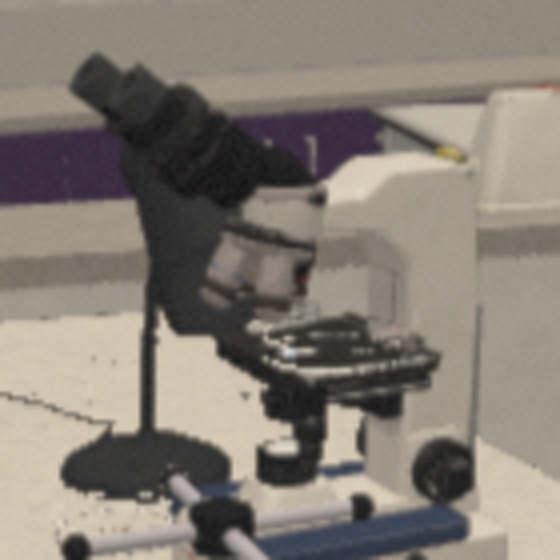

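```bash
cat > g.py <<'E'
import numpy as np, json, os
from scipy.spatial.transform import Rotation as Ro
F="cmd.json"
def get(): return json.load(open(F)) if os.path.exists(F) else dict(p=[.133,.559,.239],yaw=2.9077)
def rows(ts,save=True):
    """ts: list of (x,y,z,yawdeg); prints rows; stores last rounded as commanded"""
    c=get();p=np.array(c["p"]);R=Ro.from_euler("xyz",[np.pi,0,c["yaw"]])
    for t in ts:
        d=np.round(R.inv().apply(np.array(t[:3])-p),4); a=round(-((t[3]-np.degrees(c["yaw"])+180)%360-180),1)
        print([255,d.tolist(),[0,0,a]])
    if save: json.dump(dict(p=(p+R.apply(d)).tolist(),yaw=c["yaw"]-np.radians(a)),open(F,"w"))
def st():
    from cell import ctrl
    s=ctrl.observe();print(s["clock"],s["ee_pos"].round(4) if hasattr(s["ee_pos"],'round') else s["ee_pos"],np.degrees(s["tool_rot"]).round(2),np.round(s["ft_force"],1),np.round(s["joint_positions"],2),s["grip_width"],get())
HUB=np.array([.5280,-.0636])
def tcp(phi,clear,r=.055,half=.0225):
    a=np.radians(phi);u=np.array([np.cos(a),np.sin(a)]);t=np.array([-u[1],u[0]])
    return HUB+r*u-(half+clear)*t
E
python3 -c "
from g import *
rows([(.33,.1,.239,166.6)])
x,y=tcp(176.4,.018);rows([(x,y,.239,176.4)])"
```

```text
[255, [-0.298, -0.4008, -0.0], [0, 0, np.float64(-0.0)]]
[255, [-0.1695, -0.0828, -0.0], [0, 0, np.float64(-9.8)]]
```

carry_out(
  deltas=[
    [255, [-0.298, -0.4008, 0], [0, 0, 0]],
    [255, [-0.298, -0.4008, 0], [0, 0, 0]],
    [255, [-0.298, -0.4008, 0], [0, 0, 0]],
    [255, [-0.298, -0.4008, 0], [0, 0, 0]],
    [255, [-0.298, -0.4008, 0], [0, 0, 0]],
    [255, [-0.298, -0.4008, 0], [0, 0, 0]],
    [255, [-0.298, -0.4008, 0], [0, 0, 0]],
    [255, [-0.298, -0.4008, 0], [0, 0, 0]],
    [255, [-0.298, -0.4008, 0], [0, 0, 0]],
    [255, [-0.298, -0.4008, 0], [0, 0, 0]],
  ],
)

```text
clock: 1.35
ee_pos: [0.3307, 0.0985, 0.2392]
tool_rot: [3.141, 0.002, 2.908]
ft_force: [1.0, -0.6, -0.0]
grip_width: 0.0104
```

```bash
python3 -c "
from g import *
st()"
```

```text
1.35 [0.3307 0.0985 0.2392] [1.7997e+02 1.1000e-01 1.6661e+02] [ 1.  -0.6 -0. ] [-0.06 -0.4   2.13  0.    1.41 -1.4 ] 0.010354579846954905 {'p': [0.4756887099322068, -0.019782911016729826, 0.23899999999999993], 'yaw': 3.0787422666954445}
```

carry_out(
  deltas=[
    [255, [-0.1695, -0.0828, 0], [0, 0, -9.8]],
    [255, [-0.1695, -0.0828, 0], [0, 0, -9.8]],
    [255, [-0.1695, -0.0828, 0], [0, 0, -9.8]],
    [255, [-0.1695, -0.0828, 0], [0, 0, -9.8]],
    [255, [-0.1695, -0.0828, 0], [0, 0, -9.8]],
    [255, [-0.1695, -0.0828, 0], [0, 0, -9.8]],
  ],
)

```text
clock: 1.95
ee_pos: [0.4757, -0.0197, 0.2381]
tool_rot: [3.141, -0.002, 3.077]
ft_force: [0.6, 0.6, -0.1]
grip_width: 0.0005
```

```bash
python3 -c "
from g import *
st()
from h import *
d=ctrl.get_image('top');crop(d,230,160,140,110,5.5,'pics/t3.png')
d=ctrl.get_image('side');crop(d,190,150,160,160,4,'pics/s3.png')
x,y=tcp(176.4,.018);rows([(x,y,.118,176.4)])"
```

```text
1.95 [ 0.4757 -0.0197  0.2381] [ 1.7996e+02 -1.1000e-01  1.7632e+02] [ 0.6  0.6 -0.1] [-0.29 -0.04  1.85  0.    1.34 -1.8 ] 0.000547029307166871 {'p': [0.4756887099322068, -0.019782911016729826, 0.23899999999999993], 'yaw': 3.0787422666954445}
[255, [0.0, 0.0001, 0.121], [0, 0, np.float64(-0.0)]]
```

View pics/t3.png

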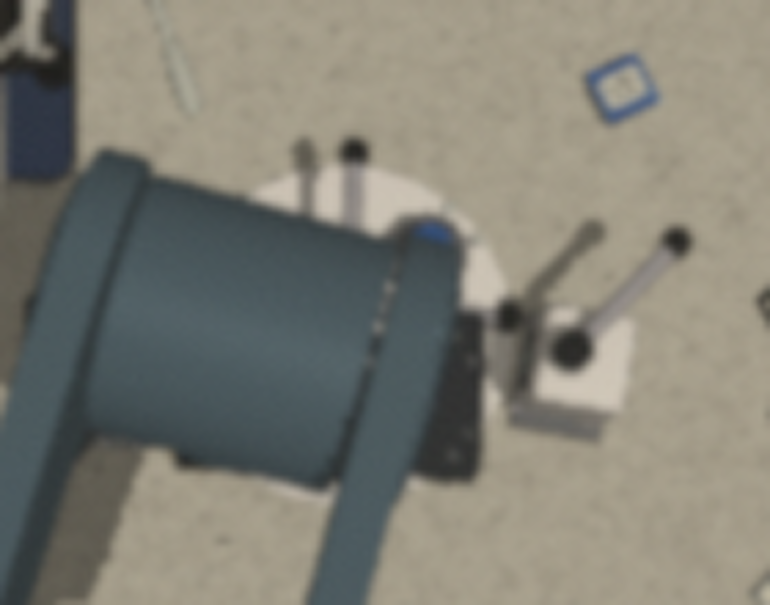

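View pics/s3.png

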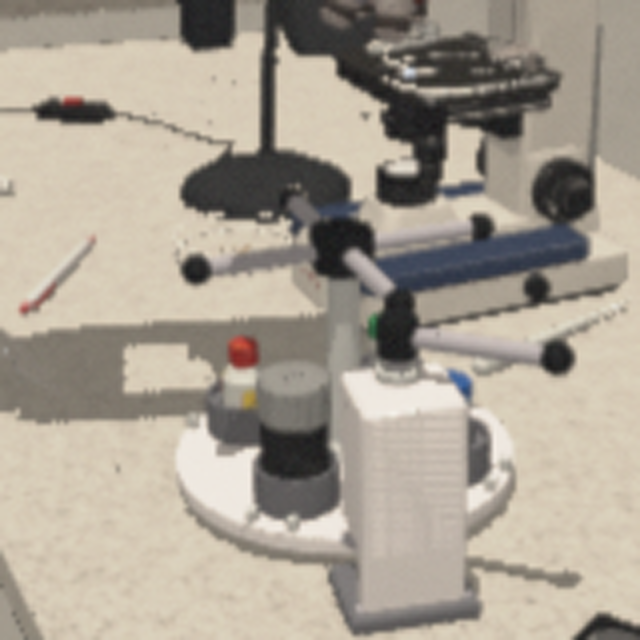

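carry_out(
  deltas=[
    [255, [0, 0, 0.03], [0, 0, 0]],
    [255, [0, 0, 0.06], [0, 0, 0]],
    [255, [0, 0, 0.09], [0, 0, 0]],
    [255, [0, 0, 0.11], [0, 0, 0]],
    [255, [0, 0, 0.121], [0, 0, 0]],
    [255, [0, 0, 0.121], [0, 0, 0]],
  ],
)

```text
clock: 2.65
ee_pos: [0.4746, -0.0183, 0.1169]
tool_rot: [3.141, -0.002, 3.08]
ft_force: [-0.6, -0.1, 0.2]
grip_width: 0.0007
```

```bash
python3 -c "
from g import *
import g
from h import *
st()
d=ctrl.get_image('side');crop(d,190,150,160,160,4,'pics/s4.png')
L=[]
for c in(.012,.006,.003,0):
  x,y=tcp(176.4,c);L.append((x,y,.118,176.4))
for p in np.linspace(176.4,206.4,6)[1:]:
  x,y=tcp(p,0);L.append((x,y,.118,p))
rows(L)"
```

```text
2.65 [ 0.4746 -0.0183  0.1169] [ 1.7997e+02 -1.2000e-01  1.7647e+02] [-0.6 -0.1  0.2] [-0.29  0.11  1.96 -0.    1.08 -1.8 ] 0.0006649947157330714 {'p': [0.47569499083388367, -0.01968310846027896, 0.11799999999999995], 'yaw': 3.0787422666954445}
[255, [0.0, -0.006, -0.0], [0, 0, np.float64(-0.0)]]
[255, [0.0, -0.012, -0.0], [0, 0, np.float64(-0.0)]]
[255, [0.0, -0.015, -0.0], [0, 0, np.float64(-0.0)]]
[255, [0.0, -0.018, -0.0], [0, 0, np.float64(-0.0)]]
[255, [0.0021, -0.0239, -0.0], [0, 0, np.float64(-6.0)]]
[255, [0.0035, -0.03, -0.0], [0, 0, np.float64(-12.0)]]
[255, [0.0043, -0.0361, -0.0], [0, 0, np.float64(-18.0)]]
[255, [0.0044, -0.0424, -0.0], [0, 0, np.float64(-24.0)]]
[255, [0.0039, -0.0486, -0.0], [0, 0, np.float64(-30.0)]]
```

View pics/s4.png

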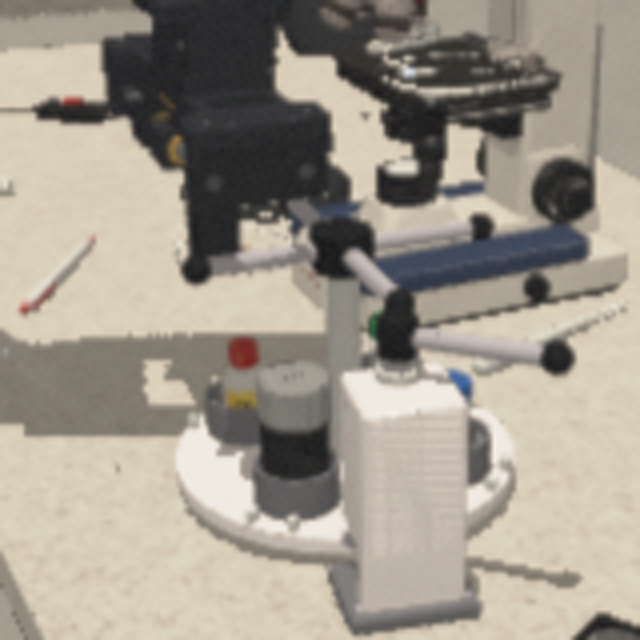

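carry_out(
  deltas=[
    [255, [0, -0.006, 0], [0, 0, 0]],
    [255, [0, -0.01, 0], [0, 0, 0]],
    [255, [0, -0.013, 0], [0, 0, 0]],
    [255, [0, -0.0155, 0], [0, 0, 0]],
    [255, [0, -0.018, 0], [0, 0, 0]],
    [255, [0, -0.018, 0], [0, 0, 0]],
  ],
)

```text
clock: 3.3
ee_pos: [0.4748, -0.0377, 0.1178]
tool_rot: [-3.142, 0.0, 3.078]
ft_force: [0.0, -0.4, 0.3]
grip_width: -0.0001
```

```bash
rm cmd.json; python3 -c "
from g import *
json.dump(dict(p=[.4757,-.0197,.118],yaw=3.0787),open(F,'w'))
rows([(*tcp(176.4,0),.118,176.4)])
st()
L=[(*tcp(176.4+a,0),.118,176.4+a) for a in range(3,31,3)]
rows(L)"
```

```text
[255, [0.0, -0.018, -0.0], [0, 0, np.float64(-0.0)]]
3.3 [ 0.4748 -0.0377  0.1178] [-1.8000e+02  1.0000e-02  1.7637e+02] [ 0.  -0.4  0.3] [-0.33  0.11  1.95 -0.    1.08 -1.84] -5.628163205340575e-05 {'p': [0.47456867840080497, -0.037664412359974225, 0.118], 'yaw': 3.0787}
[255, [0.0011, -0.0029, -0.0], [0, 0, np.float64(-3.0)]]
[255, [0.0021, -0.0059, -0.0], [0, 0, np.float64(-6.0)]]
[255, [0.0029, -0.0089, -0.0], [0, 0, np.float64(-9.0)]]
[255, [0.0035, -0.012, -0.0], [0, 0, np.float64(-12.0)]]
[255, [0.004, -0.015, -0.0], [0, 0, np.float64(-15.0)]]
[255, [0.0043, -0.0181, -0.0], [0, 0, np.float64(-18.0)]]
[255, [0.0045, -0.0212, -0.0], [0, 0, np.float64(-21.0)]]
[255, [0.0044, -0.0243, -0.0], [0, 0, np.float64(-24.0)]]
[255, [0.0043, -0.0275, -0.0], [0, 0, np.float64(-27.0)]]
[255, [0.0039, -0.0305, -0.0], [0, 0, np.float64(-30.0)]]
```

carry_out(
  deltas=[
    [255, [0.0011, -0.0029, 0], [0, 0, -3]],
    [255, [0.0021, -0.0059, 0], [0, 0, -6]],
    [255, [0.0029, -0.0089, 0], [0, 0, -9]],
    [255, [0.0035, -0.012, 0], [0, 0, -12]],
    [255, [0.004, -0.015, 0], [0, 0, -15]],
    [255, [0.0043, -0.0181, 0], [0, 0, -18]],
    [255, [0.0045, -0.0212, 0], [0, 0, -21]],
    [255, [0.0044, -0.0243, 0], [0, 0, -24]],
    [255, [0.0043, -0.0275, 0], [0, 0, -27]],
    [255, [0.0039, -0.0305, 0], [0, 0, -30]],
  ],
)

```text
clock: 4.3
ee_pos: [0.4687, -0.0673, 0.1176]
tool_rot: [3.141, -0.0, -2.679]
ft_force: [-1.1, 0.7, 0.4]
grip_width: 0.0002
```

```bash
python3 -c "
from g import *
from h import *
st()
d=ctrl.get_image('side');crop(d,190,150,160,160,4,'pics/s5.png')
d=ctrl.get_image('top');crop(d,250,170,120,90,6.5,'pics/t5.png')
"
```

```text
4.3 [ 0.4687 -0.0673  0.1176] [ 1.7995e+02 -2.0000e-02 -1.5347e+02] [-1.1  0.7  0.4] [-0.39  0.11  1.96  0.    1.08 -2.43] 0.00023776272682366758 {'p': [0.4687594274575078, -0.06785899140121607, 0.118], 'yaw': 3.6022987755982987}
```

View pics/s5.png

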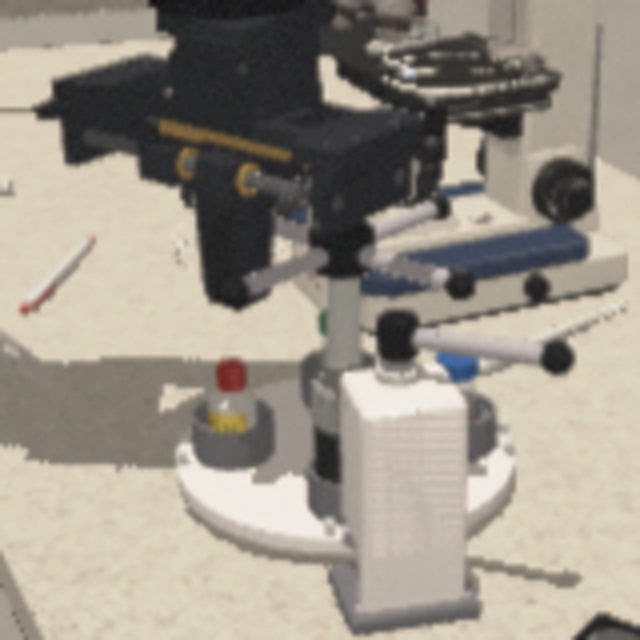

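View pics/t5.png

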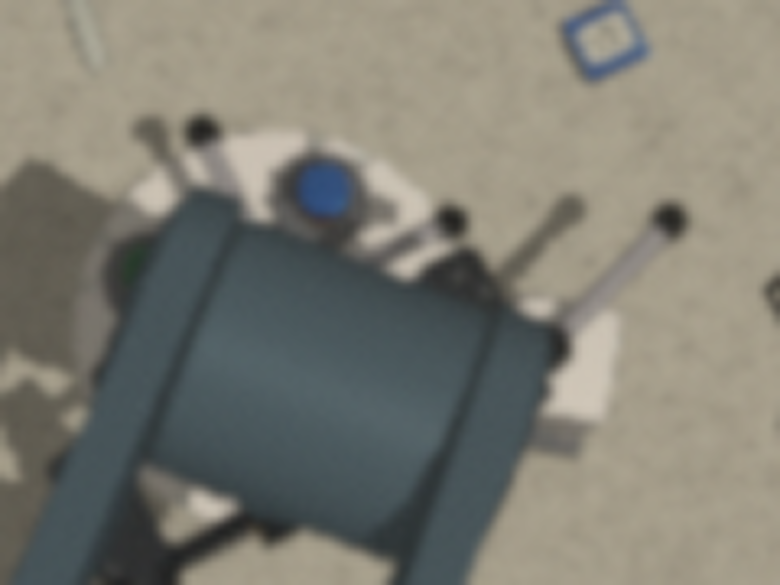

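```bash
cat > k.py <<'E'
from h import *
d=ctrl.get_image("top")
P=lambda u,v,z:at_z(d,(250+(u+.5)/6.5-.5,170+(v+.5)/6.5-.5),z)
import sys
H=np.array([.5283,-.0636])
for a in sys.argv[1:]:
    u,v,z=map(float,a.split(','));p=P(u,v,z)[:2]-H;print(a,(p+H).round(4),np.linalg.norm(p).round(4),np.degrees(np.arctan2(p[1],p[0])).round(2))
E
python3 k.py 202,130,.135 452,220,.135
python3 -c "
from g import *
L=[(*tcp(206.4+a,0),.118,206.4+a) for a in (1.5,3,4,5,5.5,5.5)]
rows(L)"
```

```text
202,130,.135 [ 0.6002 -0.0317] 0.0786 23.91
452,220,.135 [ 0.5609 -0.1352] 0.0787 -65.55
[255, [0.0006, -0.0015, -0.0], [0, 0, np.float64(-1.5)]]
[255, [0.0011, -0.0029, -0.0], [0, 0, np.float64(-3.0)]]
[255, [0.0015, -0.0039, -0.0], [0, 0, np.float64(-4.0)]]
[255, [0.0018, -0.0049, -0.0], [0, 0, np.float64(-5.0)]]
[255, [0.0019, -0.0054, -0.0], [0, 0, np.float64(-5.5)]]
[255, [0.0019, -0.0054, -0.0], [0, 0, np.float64(-5.5)]]
```

```bash
python3 -c "
from g import *
json.dump(dict(p=[0.46876,-.06786,.118],yaw=3.6023),open(F,'w'))
L=[(*tcp(206.4+a,0),.118,206.4+a) for a in (1.5,3,4.5,6,7,8,8.5,9,9)]
rows(L)"
```

```text
[255, [0.0006, -0.0015, -0.0], [0, 0, np.float64(-1.5)]]
[255, [0.0011, -0.0029, -0.0], [0, 0, np.float64(-3.0)]]
[255, [0.0016, -0.0044, -0.0], [0, 0, np.float64(-4.5)]]
[255, [0.0021, -0.0059, -0.0], [0, 0, np.float64(-6.0)]]
[255, [0.0024, -0.0069, -0.0], [0, 0, np.float64(-7.0)]]
[255, [0.0026, -0.0079, -0.0], [0, 0, np.float64(-8.0)]]
[255, [0.0028, -0.0084, -0.0], [0, 0, np.float64(-8.5)]]
[255, [0.0029, -0.0089, -0.0], [0, 0, np.float64(-9.0)]]
[255, [0.0029, -0.0089, -0.0], [0, 0, np.float64(-9.0)]]
```

carry_out(
  deltas=[
    [255, [0.0006, -0.0015, 0], [0, 0, -1.5]],
    [255, [0.0011, -0.0029, 0], [0, 0, -3]],
    [255, [0.0016, -0.0044, 0], [0, 0, -4.5]],
    [255, [0.0021, -0.0059, 0], [0, 0, -6]],
    [255, [0.0024, -0.0069, 0], [0, 0, -7]],
    [255, [0.0026, -0.0079, 0], [0, 0, -8]],
    [255, [0.0028, -0.0084, 0], [0, 0, -8.5]],
    [255, [0.0029, -0.0089, 0], [0, 0, -9]],
    [255, [0.0029, -0.0089, 0], [0, 0, -9]],
  ],
)

```text
clock: 5.35
ee_pos: [0.4704, -0.0769, 0.1177]
tool_rot: [-3.141, 0.0, -2.523]
ft_force: [-0.8, 0.4, 0.4]
grip_width: 0.0007
```

```bash
python3 -c "
from g import *
from h import *
st()
d=ctrl.get_image('top');crop(d,250,170,120,90,6.5,'pics/t6.png')
"
```

```text
5.35 [ 0.4704 -0.0769  0.1177] [-179.99    0.   -144.58] [-0.8  0.4  0.4] [-0.41  0.11  1.95 -0.    1.08 -2.6 ] 0.000710757969453922 {'p': [0.47011913723674204, -0.07712135767432082, 0.118], 'yaw': 3.7593796326794897}
```

View pics/t6.png

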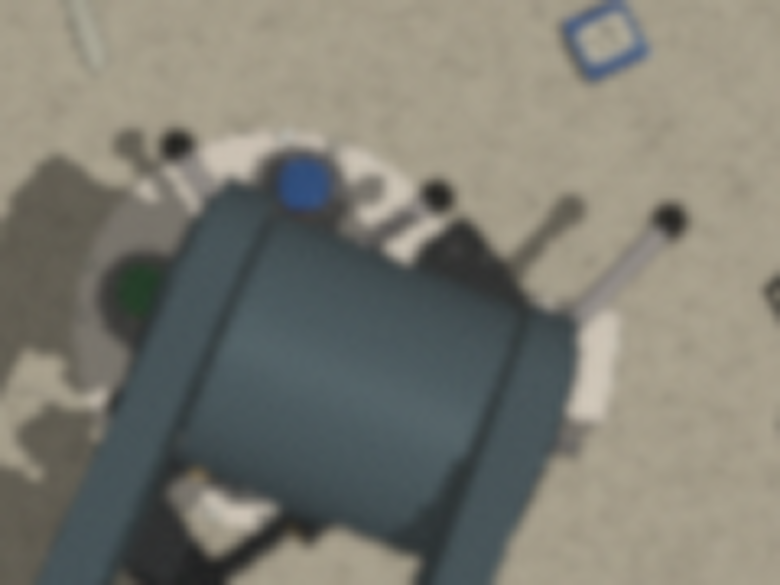

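```bash
python3 k.py 177,145,.135 437,195,.135
python3 -c "
from g import *
c=get();print(c)
x,y=tcp(215.4,.02);
rows([(x,y,.118,215.4),(x,y,.239,215.4),(.33,.10,.239,215.4)])"
```

```text
177,145,.135 [ 0.5939 -0.0212] 0.0781 32.85
437,195,.135 [ 0.5715 -0.1292] 0.0786 -56.68
{'p': [0.47011913723674204, -0.07712135767432082, 0.118], 'yaw': 3.7593796326794897}
[255, [-0.0, 0.02, 0.0], [0, 0, np.float64(-0.0)]]
[255, [-0.0, 0.02, -0.121], [0, 0, np.float64(-0.0)]]
[255, [0.0116, 0.2255, -0.121], [0, 0, np.float64(-0.0)]]
```

carry_out(
  deltas=[
    [255, [0, 0.006, 0], [0, 0, 0]],
    [255, [0, 0.02, 0], [0, 0, 0]],
    [255, [0, 0.02, -0.05], [0, 0, 0]],
    [255, [0, 0.02, -0.1], [0, 0, 0]],
    [255, [0, 0.02, -0.121], [0, 0, 0]],
    [255, [0.0116, 0.2255, -0.121], [0, 0, 0]],
    [255, [0.0116, 0.2255, -0.121], [0, 0, 0]],
    [255, [0.0116, 0.2255, -0.121], [0, 0, 0]],
    [255, [0.0116, 0.2255, -0.121], [0, 0, 0]],
    [255, [0.0116, 0.2255, -0.121], [0, 0, 0]],
  ],
)

```text
clock: 6.45
ee_pos: [0.3265, 0.1036, 0.2381]
tool_rot: [3.14, 0.0, -2.519]
ft_force: [0.9, 0.3, -0.0]
grip_width: 0.0005
```

```bash
python3 -c "
from g import *
from h import *
st()
d=ctrl.get_image('top');crop(d,250,170,120,90,6.5,'pics/t7.png')
d=ctrl.get_image('side');crop(d,190,150,160,160,4,'pics/s7.png')
"
```

```text
6.45 [0.3265 0.1036 0.2381] [ 1.7992e+02  1.0000e-02 -1.4431e+02] [ 0.9  0.3 -0. ] [-0.04 -0.4   2.14  0.    1.41 -2.24] 0.000532589322884944 {'p': [0.33004630112472344, 0.09997864397315404, 0.23900000000000002], 'yaw': 3.7593796326794897}
```

View pics/t7.png

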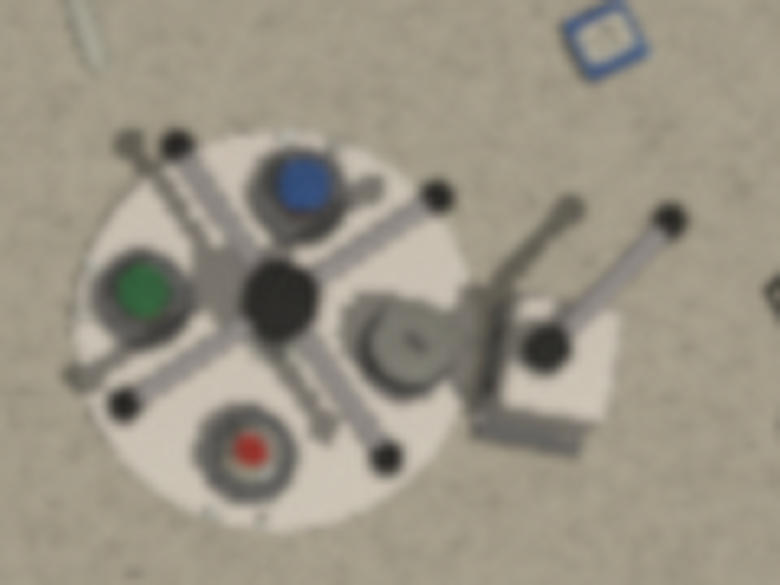

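View pics/s7.png

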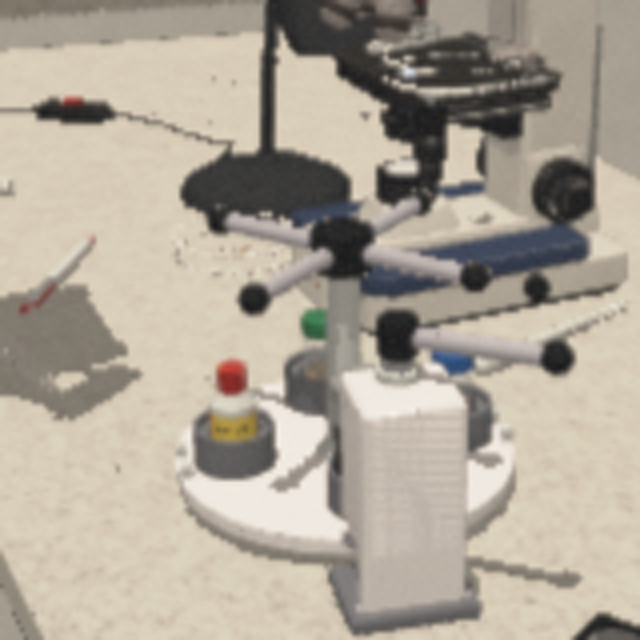

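```bash
python3 k.py 177,145,.135 437,195,.135 386,457,.135 124,405,.135 412,343,.088 545,347,.147 545,347,.141 281,301,.147 303,187,.068 143,290,.068 249,450,.071 508,300,.114 620,316,.114 606,425,.114 497,405,.114 670,220,.135
python3 - <<'E'
from h import *
d=ctrl.get_image("top");g=cv2.cvtColor(d["img"],cv2.COLOR_BGR2GRAY)[170:260,250:370]
n,l,s,c=cv2.connectedComponentsWithStats((g<60).astype('uint8'))
for i in range(1,n):
    if s[i,4]>4:
        m=(l==i)*(60.-g+20); w=m[l==i];yy,xx=np.where(l==i)
        uv=(250+(xx*w).sum()/w.sum(),170+(yy*w).sum()/w.sum());print(uv,s[i,4],at_z(d,uv,.135),at_z(d,uv,.144))
E
```

```text
177,145,.135 [ 0.5939 -0.0212] 0.0781 32.85
437,195,.135 [ 0.5715 -0.1292] 0.0786 -56.68
386,457,.135 [ 0.4627 -0.1059] 0.078 -147.18
124,405,.135 [0.4854 0.0019] 0.0783 123.22
412,343,.088 [ 0.5141 -0.1208] 0.059 -103.98
545,347,.147 [ 0.5063 -0.171 ] 0.1097 -101.55
545,347,.141 [ 0.5069 -0.1717] 0.1102 -101.21
281,301,.147 [ 0.5266 -0.0634] 0.0017 171.89
303,187,.068 [ 0.5854 -0.0757] 0.0584 -12.01
143,290,.068 [ 0.5406 -0.0048] 0.06 78.14
249,450,.071 [ 0.4698 -0.0503] 0.06 167.22
508,300,.114 [ 0.5294 -0.1598] 0.0962 -89.36
620,316,.114 [ 0.522  -0.2067] 0.1433 -92.51
606,425,.114 [ 0.4762 -0.1995] 0.1456 -110.97
497,405,.114 [ 0.4851 -0.1541] 0.1003 -115.51
670,220,.135 [ 0.5597 -0.2256] 0.1651 -79.02
(np.float64(276.79423868312756), np.float64(191.84773662551441)) 8 [ 0.59405036 -0.02117664  0.135     ] [ 0.59258378 -0.02127747  0.144     ]
(np.float64(316.9547511312217), np.float64(199.710407239819)) 7 [ 0.57108624 -0.12962856  0.135     ] [ 0.56979367 -0.12890755  0.144     ]
(np.float64(352.8392857142857), np.float64(203.17410714285714)) 8 [ 0.56040518 -0.22616746  0.135     ] [ 0.55919356 -0.22471488  0.144     ]
(np.float64(292.4777922926192), np.float64(215.7351404310908)) 91 [ 0.52828183 -0.06276639  0.135     ] [ 0.52731363 -0.06255205  0.144     ]
(np.float64(333.42268041237116), np.float64(222.9548969072165)) 25 [ 0.50743439 -0.17243672  0.135     ] [ 0.50662417 -0.17139131  0.144     ]
(np.float64(268.6651583710407), np.float64(231.89592760180994)) 7 [0.48538714 0.00184768 0.135     ] [0.48474399 0.00157238 0.144     ]
(np.float64(309.2429906542056), np.float64(239.9626168224299)) 7 [ 0.46251216 -0.10663692  0.135     ] [ 0.46204236 -0.10609014  0.144     ]
```

Run:
```python
from h import *
d=ctrl.get_image("top");k=12;x0,y0,w,h=285,195,60,48
im=cv2.resize(d["img"][y0:y0+h,x0:x0+w],None,fx=k,fy=k,interpolation=cv2.INTER_CUBIC)
th=np.linspace(0,2*np.pi,80)
def ring(c,z,r,col):
    q=(proj(d,np.c_[c[0]+r*np.cos(th),c[1]+r*np.sin(th),0*th+z])-[x0,y0]+.5)*k
    cv2.polylines(im,[np.int32(q)],True,col,1)
H=np.array([.5281,-.0636])
for a,col in((-102.0,(0,255,0)),(-104,(0,0,255))):
    c=H+.06*np.array([np.cos(np.radians(a)),np.sin(np.radians(a))]);ring(c,.088,.0185,col)
ring(H,.147,.017,(255,0,0))
cv2.imwrite("pics/ov.png",im)
print(-np.array(d["R"]).T@d["t"])
```

```text
[ 0.40051527 -0.03448154  1.3226671 ]
```

View pics/ov.png

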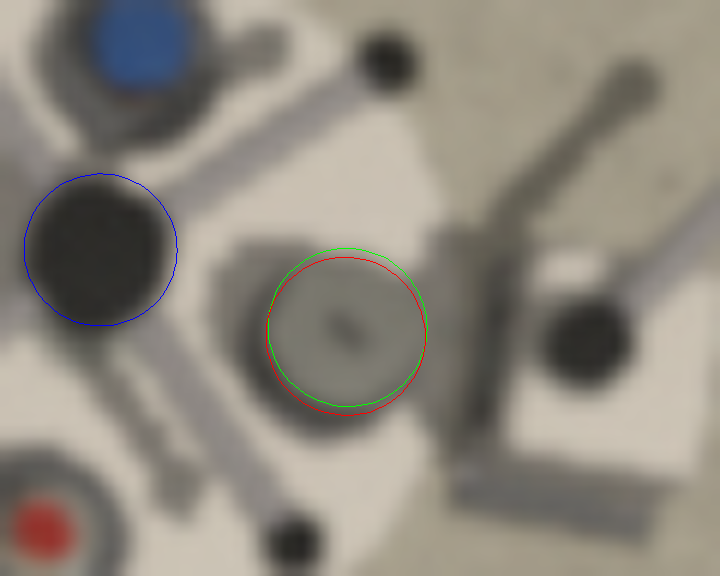

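```bash
python3 -c "
from g import *
x,y=tcp(215.4,.015);rows([(x,y,.239,215.4),(x,y,.118,215.4)])
rows([(*tcp(p,c),.118,p) for p,c in((215.4,.009),(215.4,.004),(215.4,0),(216.0,0),(216.4,0),(216.8,0),(216.8,0))])
rows([(*tcp(216.8,.015),.118,216.8),(*tcp(216.8,.015),.239,216.8)])
rows([(.34,.10,.239,216.8)])
"
```

```text
[255, [-0.0116, -0.2105, 0.0], [0, 0, np.float64(-0.0)]]
[255, [-0.0116, -0.2105, 0.121], [0, 0, np.float64(-0.0)]]
[255, [-0.0, -0.006, -0.0], [0, 0, np.float64(-0.0)]]
[255, [-0.0, -0.011, -0.0], [0, 0, np.float64(-0.0)]]
[255, [-0.0, -0.015, -0.0], [0, 0, np.float64(-0.0)]]
[255, [0.0002, -0.0156, -0.0], [0, 0, np.float64(-0.6)]]
[255, [0.0004, -0.016, -0.0], [0, 0, np.float64(-1.0)]]
[255, [0.0005, -0.0164, -0.0], [0, 0, np.float64(-1.4)]]
[255, [0.0005, -0.0164, -0.0], [0, 0, np.float64(-1.4)]]
[255, [0.0, 0.015, 0.0], [0, 0, np.float64(-0.0)]]
[255, [0.0, 0.015, -0.121], [0, 0, np.float64(-0.0)]]
[255, [-0.0024, 0.2062, 0.0], [0, 0, np.float64(-0.0)]]
```

carry_out(
  deltas=[
    [255, [-0.0116, -0.2105, 0], [0, 0, 0]],
    [255, [-0.0116, -0.2105, 0], [0, 0, 0]],
    [255, [-0.0116, -0.2105, 0], [0, 0, 0]],
    [255, [-0.0116, -0.2105, 0], [0, 0, 0]],
    [255, [-0.0116, -0.2105, 0], [0, 0, 0]],
    [255, [-0.0116, -0.2105, 0.04], [0, 0, 0]],
    [255, [-0.0116, -0.2105, 0.08], [0, 0, 0]],
    [255, [-0.0116, -0.2105, 0.11], [0, 0, 0]],
    [255, [-0.0116, -0.2105, 0.121], [0, 0, 0]],
    [255, [-0.0116, -0.2105, 0.121], [0, 0, 0]],
  ],
)

```text
clock: 7.7
ee_pos: [0.4605, -0.0646, 0.1162]
tool_rot: [3.138, -0.002, -2.525]
ft_force: [0.4, -0.4, 1.2]
grip_width: 0.0006
```

carry_out(
  deltas=[
    [255, [0, -0.005, 0], [0, 0, 0]],
    [255, [0, -0.009, 0], [0, 0, 0]],
    [255, [0, -0.012, 0], [0, 0, 0]],
    [255, [0, -0.014, 0], [0, 0, 0]],
    [255, [0, -0.015, 0], [0, 0, 0]],
    [255, [0.0002, -0.0156, 0], [0, 0, -0.6]],
    [255, [0.0004, -0.016, 0], [0, 0, -1.0]],
    [255, [0.0005, -0.0164, 0], [0, 0, -1.4]],
    [255, [0.0005, -0.0164, 0], [0, 0, -1.4]],
    [255, [0.0005, -0.0164, 0], [0, 0, -1.4]],
  ],
)

```text
clock: 8.7
ee_pos: [0.4707, -0.0782, 0.1177]
tool_rot: [3.141, -0.0, -2.499]
ft_force: [-0.7, 0.7, 1.1]
grip_width: 0.0006
```

carry_out(
  deltas=[
    [255, [0, 0.006, 0], [0, 0, 0]],
    [255, [0, 0.015, 0], [0, 0, 0]],
    [255, [0, 0.015, -0.04], [0, 0, 0]],
    [255, [0, 0.015, -0.08], [0, 0, 0]],
    [255, [0, 0.015, -0.121], [0, 0, 0]],
    [255, [0, 0.015, -0.121], [0, 0, 0]],
  ],
)

```text
clock: 9.3
ee_pos: [0.4645, -0.0669, 0.2446]
tool_rot: [-3.132, 0.005, -2.499]
ft_force: [0.4, -0.3, 0.7]
grip_width: 0.0009
```

carry_out(
  deltas=[
    [255, [-0.0024, 0.2062, 0], [0, 0, 0]],
    [255, [-0.0024, 0.2062, 0], [0, 0, 0]],
    [255, [-0.0024, 0.2062, 0], [0, 0, 0]],
    [255, [-0.0024, 0.2062, 0], [0, 0, 0]],
    [255, [-0.0024, 0.2062, 0], [0, 0, 0]],
    [255, [-0.0024, 0.2062, 0], [0, 0, 0]],
  ],
)

```text
clock: 9.9
ee_pos: [0.3392, 0.1013, 0.2382]
tool_rot: [-3.141, 0.0, -2.496]
ft_force: [0.5, -0.3, 0.6]
grip_width: 0.0005
```

```bash
cat > chk.py <<'E'
from g import *
from h import *
import sys
st()
d=ctrl.get_image("top");k=12;x0,y0,w,h=285,195,60,48
crop(d,x0,y0,w,h,k,sys.argv[1])
g=cv2.cvtColor(d["img"],cv2.COLOR_BGR2GRAY)[170:260,250:370]
n,l,s,c=cv2.connectedComponentsWithStats((g<60).astype('uint8'))
for i in range(1,n):
    if s[i,4]>4:
        w=(80.-g)[l==i];yy,xx=np.where(l==i)
        uv=(250+(xx*w).sum()/w.sum(),170+(yy*w).sum()/w.sum());p=at_z(d,uv,.135)[:2];v=p-[.5283,-.0637];print(np.round(uv,1),s[i,4],p.round(4),np.degrees(np.arctan2(v[1],v[0])).round(2),np.hypot(*v).round(4))
E
python3 chk.py pics/ov2.png
```

```text
9.9 [0.3392 0.1013 0.2382] [-1.7997e+02  1.0000e-02 -1.4299e+02] [ 0.5 -0.3  0.6] [-0.05 -0.37  2.11 -0.    1.4  -2.27] 0.0004674554809177909 {'p': [0.3399508551448528, 0.10001501395084883, 0.23900000000000002], 'yaw': 3.78381424220741}
[276.1 192.2] 8 [ 0.5932 -0.0193] 34.36 0.0787
[316.5 199.1] 6 [ 0.5729 -0.1285] -55.47 0.0786
[352.8 203.2] 8 [ 0.5604 -0.2261] -78.83 0.1656
[292.5 215.7] 91 [ 0.5283 -0.0628] 88.12 0.0009
[333.6 223.1] 24 [ 0.5071 -0.1729] -100.96 0.1113
[269.  232.3] 7 [0.4843 0.0011] 124.2 0.0783
```

View pics/ov2.png

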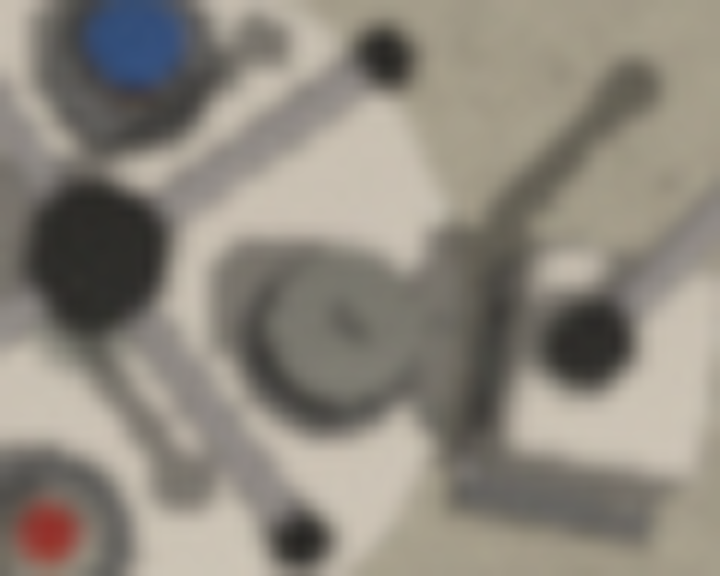

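```bash
cat >> g.py <<'E'
PV=np.array([.5069,-.1736])
def lt(phi,clear,r=.055,half=.0225):
    a=np.radians(phi);u=np.array([np.cos(a),np.sin(a)]);t=np.array([-u[1],u[0]])
    return PV+r*u+(half+clear)*t
E
python3 -c "
from g import *
rows([(.38,-.18,.239,134.4)])
rows([(*lt(-45.6,.018),.239,134.4)])
rows([(*lt(-45.6,.018),.118,134.4)])
rows([(*lt(-45.6,c),.118,134.4) for c in(.012,.008,.004,0)])
print()
rows([(*lt(-45.6-a,0),.118,134.4-a) for a in range(3,31,3)])
rows([(*lt(-75.6-a,0),.118,104.4-a) for a in (3,6,9,12,15,17,18,19,20,20)])
"
```

```text
[255, [0.1357, -0.2482, -0.0], [0, 0, np.float64(82.4)]]
[255, [-0.1392, 0.1357, 0.0], [0, 0, np.float64(-0.0)]]
[255, [-0.0, -0.0, 0.121], [0, 0, np.float64(-0.0)]]
[255, [-0.0, -0.006, 0.0], [0, 0, np.float64(-0.0)]]
[255, [-0.0, -0.01, 0.0], [0, 0, np.float64(-0.0)]]
[255, [-0.0, -0.014, 0.0], [0, 0, np.float64(-0.0)]]
[255, [-0.0, -0.018, 0.0], [0, 0, np.float64(-0.0)]]

[255, [-0.0011, -0.0029, 0.0], [0, 0, np.float64(3.0)]]
[255, [-0.0021, -0.0059, 0.0], [0, 0, np.float64(6.0)]]
[255, [-0.0029, -0.0089, 0.0], [0, 0, np.float64(9.0)]]
[255, [-0.0035, -0.0119, 0.0], [0, 0, np.float64(12.0)]]
[255, [-0.004, -0.015, 0.0], [0, 0, np.float64(15.0)]]
[255, [-0.0043, -0.0181, 0.0], [0, 0, np.float64(18.0)]]
[255, [-0.0044, -0.0212, 0.0], [0, 0, np.float64(21.0)]]
[255, [-0.0044, -0.0243, 0.0], [0, 0, np.float64(24.0)]]
[255, [-0.0043, -0.0274, 0.0], [0, 0, np.float64(27.0)]]
[255, [-0.0039, -0.0305, 0.0], [0, 0, np.float64(30.0)]]
[255, [-0.0011, -0.0029, 0.0], [0, 0, np.float64(3.0)]]
[255, [-0.0021, -0.0059, 0.0], [0, 0, np.float64(6.0)]]
[255, [-0.0029, -0.0089, 0.0], [0, 0, np.float64(9.0)]]
[255, [-0.0035, -0.0119, 0.0], [0, 0, np.float64(12.0)]]
[255, [-0.004, -0.015, 0.0], [0, 0, np.float64(15.0)]]
[255, [-0.0042, -0.0171, 0.0], [0, 0, np.float64(17.0)]]
[255, [-0.0043, -0.0181, 0.0], [0, 0, np.float64(18.0)]]
[255, [-0.0043, -0.0191, 0.0], [0, 0, np.float64(19.0)]]
[255, [-0.0044, -0.0202, 0.0], [0, 0, np.float64(20.0)]]
[255, [-0.0044, -0.0202, 0.0], [0, 0, np.float64(20.0)]]
```

carry_out(
  deltas=[
    [255, [0.1357, -0.2482, 0], [0, 0, 82.4]],
    [255, [0.1357, -0.2482, 0], [0, 0, 82.4]],
    [255, [0.1357, -0.2482, 0], [0, 0, 82.4]],
    [255, [0.1357, -0.2482, 0], [0, 0, 82.4]],
    [255, [0.1357, -0.2482, 0], [0, 0, 82.4]],
    [255, [0.1357, -0.2482, 0], [0, 0, 82.4]],
    [255, [0.1357, -0.2482, 0], [0, 0, 82.4]],
    [255, [0.1357, -0.2482, 0], [0, 0, 82.4]],
    [255, [0.1357, -0.2482, 0], [0, 0, 82.4]],
    [255, [0.1357, -0.2482, 0], [0, 0, 82.4]],
  ],
)

```text
clock: 10.95
ee_pos: [0.3799, -0.1818, 0.2381]
tool_rot: [-3.141, -0.001, 2.337]
ft_force: [0.6, -0.1, -0.8]
grip_width: 0.0002
```

carry_out(
  deltas=[
    [255, [-0.1392, 0.1357, 0], [0, 0, 0]],
    [255, [-0.1392, 0.1357, 0], [0, 0, 0]],
    [255, [-0.1392, 0.1357, 0], [0, 0, 0]],
    [255, [-0.1392, 0.1357, 0], [0, 0, 0]],
    [255, [-0.1392, 0.1357, 0], [0, 0, 0]],
    [255, [-0.1392, 0.1357, 0], [0, 0, 0]],
    [255, [-0.1392, 0.1357, 0], [0, 0, 0]],
  ],
)

```text
clock: 11.65
ee_pos: [0.5735, -0.1854, 0.238]
tool_rot: [-3.141, -0.001, 2.344]
ft_force: [-0.3, 0.3, -0.1]
grip_width: 0.0007
```

carry_out(
  deltas=[
    [255, [0, 0, 0.03], [0, 0, 0]],
    [255, [0, 0, 0.06], [0, 0, 0]],
    [255, [0, 0, 0.08], [0, 0, 0]],
  ],
)

```text
clock: 11.95
ee_pos: [0.5727, -0.1847, 0.1576]
tool_rot: [-3.141, -0.001, 2.344]
ft_force: [-0.2, 0.2, 0.3]
grip_width: 0.0006
```

```bash
python3 -c "
from g import *
from h import *
st()
d=ctrl.get_image('side');crop(d,190,150,160,160,4,'pics/s8.png')"
```

```text
11.95 [ 0.5727 -0.1847  0.1576] [-1.7998e+02 -4.0000e-02  1.3432e+02] [-0.2  0.2  0.3] [-0.51  0.32  1.61 -0.    1.21 -1.28] 0.0005884465035993219 {'p': [0.5239022697012546, -0.2305406731270595, 0.11800000000000002], 'yaw': 1.4729983125669177}
```

View pics/s8.png

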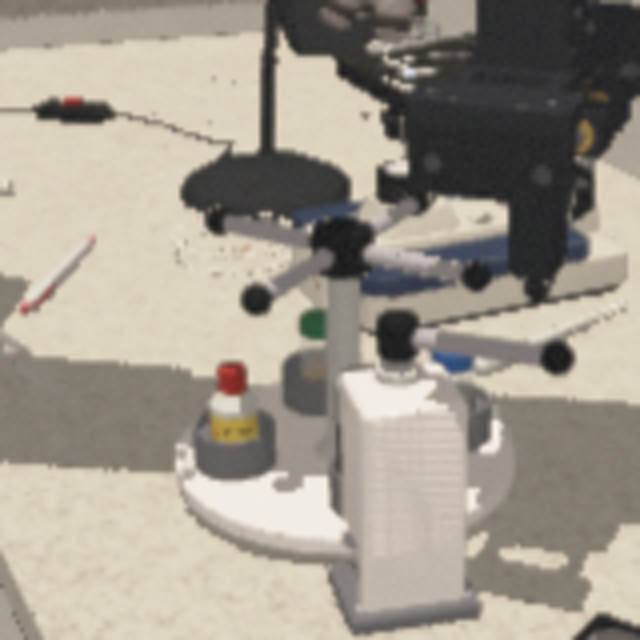

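carry_out(
  deltas=[
    [255, [0, 0, 0.02], [0, 0, 0]],
    [255, [0, 0, 0.035], [0, 0, 0]],
    [255, [0, 0, 0.041], [0, 0, 0]],
    [255, [0, 0, 0.041], [0, 0, 0]],
  ],
)

```text
clock: 12.4
ee_pos: [0.5739, -0.1842, 0.1174]
tool_rot: [-3.141, -0.001, 2.345]
ft_force: [0.0, 0.4, -0.1]
grip_width: 0.0006
```

carry_out(
  deltas=[
    [255, [0, -0.006, 0], [0, 0, 0]],
    [255, [0, -0.01, 0], [0, 0, 0]],
    [255, [0, -0.013, 0], [0, 0, 0]],
    [255, [0, -0.0155, 0], [0, 0, 0]],
    [255, [0, -0.018, 0], [0, 0, 0]],
    [255, [0, -0.018, 0], [0, 0, 0]],
  ],
)

```text
clock: 13.0
ee_pos: [0.5615, -0.1971, 0.1178]
tool_rot: [-3.142, 0.0, 2.345]
ft_force: [0.0, 0.2, 0.3]
grip_width: 0.0002
```

carry_out(
  deltas=[
    [255, [-0.0011, -0.0029, 0], [0, 0, 3]],
    [255, [-0.0021, -0.0059, 0], [0, 0, 6]],
    [255, [-0.0029, -0.0089, 0], [0, 0, 9]],
    [255, [-0.0035, -0.0119, 0], [0, 0, 12]],
    [255, [-0.004, -0.015, 0], [0, 0, 15]],
    [255, [-0.0043, -0.0181, 0], [0, 0, 18]],
    [255, [-0.0044, -0.0212, 0], [0, 0, 21]],
    [255, [-0.0044, -0.0243, 0], [0, 0, 24]],
    [255, [-0.0043, -0.0274, 0], [0, 0, 27]],
    [255, [-0.0039, -0.0305, 0], [0, 0, 30]],
  ],
)

```text
clock: 14.0
ee_pos: [0.5429, -0.221, 0.1178]
tool_rot: [3.141, 0.0, 1.82]
ft_force: [0.5, 0.2, -0.4]
grip_width: 0.0003
```

```bash
python3 -c "
from g import *
from h import *
st()
d=ctrl.get_image('side');crop(d,190,150,160,160,4,'pics/s9.png')"
```

```text
14.0 [ 0.5429 -0.221   0.1178] [1.7997e+02 2.0000e-02 1.0429e+02] [ 0.5  0.2 -0.4] [-0.59  0.34  1.67  0.    1.13 -0.84] 0.0002727991019637284 {'p': [0.5239022697012546, -0.2305406731270595, 0.11800000000000002], 'yaw': 1.4729983125669177}
```

View pics/s9.png

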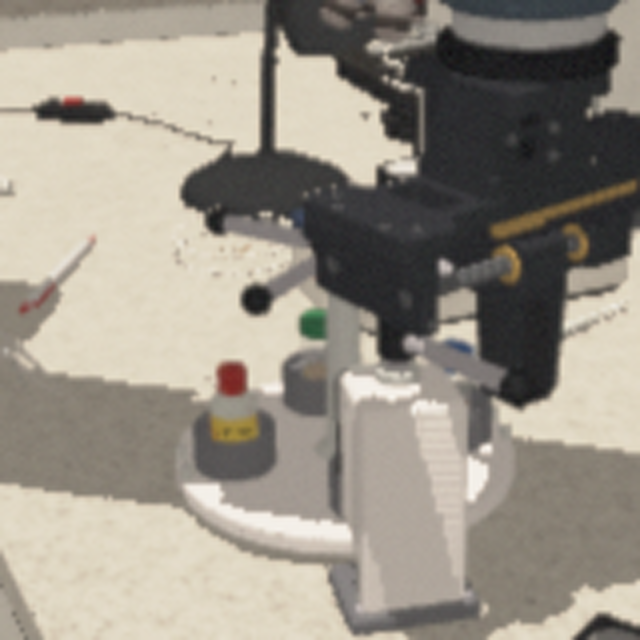

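carry_out(
  deltas=[
    [255, [-0.0011, -0.0029, 0], [0, 0, 3]],
    [255, [-0.0021, -0.0059, 0], [0, 0, 6]],
    [255, [-0.0029, -0.0089, 0], [0, 0, 9]],
    [255, [-0.0035, -0.0119, 0], [0, 0, 12]],
    [255, [-0.004, -0.015, 0], [0, 0, 15]],
    [255, [-0.0042, -0.0171, 0], [0, 0, 17]],
    [255, [-0.0043, -0.0181, 0], [0, 0, 18]],
    [255, [-0.0043, -0.0191, 0], [0, 0, 19]],
    [255, [-0.0044, -0.0202, 0], [0, 0, 20]],
  ],
)

```text
clock: 14.95
ee_pos: [0.5243, -0.2302, 0.1178]
tool_rot: [3.141, 0.0, 1.473]
ft_force: [0.0, -0.3, -0.0]
grip_width: 0.0002
```

```bash
python3 -c "
from g import *
st()
rows([(*lt(-95.6-a,0),.118,84.4-a) for a in (1,2,3,4,5,6,7,8)],save=False)
"; python3 chk.py pics/t9.png
```

```text
14.95 [ 0.5243 -0.2302  0.1178] [1.7998e+02 1.0000e-02 8.4380e+01] [ 0.  -0.3 -0. ] [-0.62  0.31  1.71  0.    1.12 -0.52] 0.0001895245889434581 {'p': [0.5239022697012546, -0.2305406731270595, 0.11800000000000002], 'yaw': 1.4729983125669177}
[255, [-0.0004, -0.0009, 0.0], [0, 0, np.float64(1.0)]]
[255, [-0.0007, -0.0019, 0.0], [0, 0, np.float64(2.0)]]
[255, [-0.0011, -0.0029, 0.0], [0, 0, np.float64(3.0)]]
[255, [-0.0014, -0.0039, 0.0], [0, 0, np.float64(4.0)]]
[255, [-0.0017, -0.0049, 0.0], [0, 0, np.float64(5.0)]]
[255, [-0.002, -0.0058, 0.0], [0, 0, np.float64(6.0)]]
[255, [-0.0023, -0.0068, 0.0], [0, 0, np.float64(7.0)]]
[255, [-0.0026, -0.0079, 0.0], [0, 0, np.float64(8.0)]]
14.95 [ 0.5243 -0.2302  0.1178] [1.7998e+02 1.0000e-02 8.4380e+01] [ 0.  -0.3 -0. ] [-0.62  0.31  1.71  0.    1.12 -0.52] 0.0001895245889434581 {'p': [0.5239022697012546, -0.2305406731270595, 0.11800000000000002], 'yaw': 1.4729983125669177}
[350.7 184. ] 103 [ 0.6129 -0.2219] -61.87 0.1794
[276.  192.3] 7 [ 0.5929 -0.019 ] 34.66 0.0786
[296.7 198.7] 36 [ 0.5746 -0.0749] -13.65 0.0476
[316.6 199.4] 15 [ 0.5721 -0.1287] -56.05 0.0783
[357.3 226.5] 577 [ 0.497  -0.2361] -100.28 0.1752
[292.6 215.9] 98 [ 0.5279 -0.063 ] 118.62 0.0008
[268.8 232.4] 10 [0.4839 0.0015] 124.25 0.0789
[288.7 239. ] 7 [ 0.4658 -0.0518] 169.19 0.0637
[309.5 239.7] 14 [ 0.4633 -0.1074] -146.09 0.0783
[328. 251.] 189 [ 0.4325 -0.1561] -136.02 0.1331
```

View pics/t9.png

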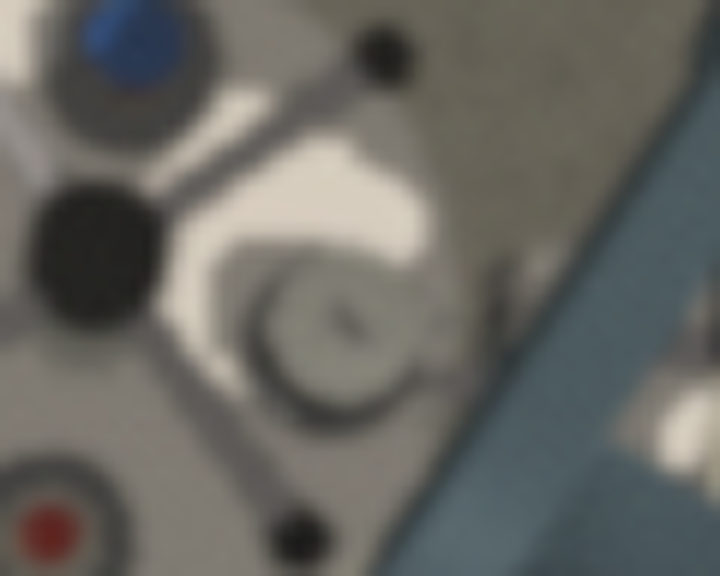

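Carousel unchanged. On to the stop, in small steps while watching the force.

carry_out(
  deltas=[
    [255, [-0.0004, -0.0009, 0], [0, 0, 1]],
    [255, [-0.0007, -0.0019, 0], [0, 0, 2]],
    [255, [-0.0011, -0.0029, 0], [0, 0, 3]],
    [255, [-0.0014, -0.0039, 0], [0, 0, 4]],
    [255, [-0.0017, -0.0049, 0], [0, 0, 5]],
    [255, [-0.0017, -0.0049, 0], [0, 0, 5]],
  ],
)

```text
clock: 15.6
ee_pos: [0.519, -0.2314, 0.1177]
tool_rot: [-3.141, -0.0, 1.385]
ft_force: [0.1, -0.1, 0.2]
grip_width: 0.0003
```

carry_out(
  deltas=[
    [255, [0, -0.0005, 0], [0, 0, 0]],
    [255, [0, -0.001, 0], [0, 0, 0]],
    [255, [0, -0.001, 0], [0, 0, 0]],
  ],
)

```text
clock: 15.9
ee_pos: [0.5181, -0.2312, 0.1177]
tool_rot: [-3.142, -0.0, 1.386]
ft_force: [0.8, -0.7, -0.1]
grip_width: 0.0004
```

carry_out(
  deltas=[
    [255, [0, -0.0005, 0], [0, 0, 0]],
    [255, [0, -0.001, 0], [0, 0, 0]],
    [255, [0, -0.001, 0], [0, 0, 0]],
  ],
)

```text
clock: 16.2
ee_pos: [0.5171, -0.231, 0.1177]
tool_rot: [-3.141, -0.0, 1.386]
ft_force: [0.3, 0.1, -1.1]
grip_width: 0.0003
```

carry_out(
  deltas=[
    [255, [0, -0.0005, 0], [0, 0, 0]],
    [255, [0, -0.001, 0], [0, 0, 0]],
    [255, [0, -0.001, 0], [0, 0, 0]],
  ],
)

```text
clock: 16.5
ee_pos: [0.5162, -0.2309, 0.1177]
tool_rot: [3.142, 0.0, 1.386]
ft_force: [0.7, -1.3, -0.4]
grip_width: 0.0003
```

```bash
python3 -c "
from g import *
from h import *
st()
d=ctrl.get_image('side');crop(d,190,150,160,160,4,'pics/s10.png')"
```

```text
16.5 [ 0.5162 -0.2309  0.1177] [180.    0.   79.4] [ 0.7 -1.3 -0.4] [-0.63  0.3   1.73  0.    1.12 -0.45] 0.00027159709065548263 {'p': [0.5239022697012546, -0.2305406731270595, 0.11800000000000002], 'yaw': 1.4729983125669177}
```

View pics/s10.png

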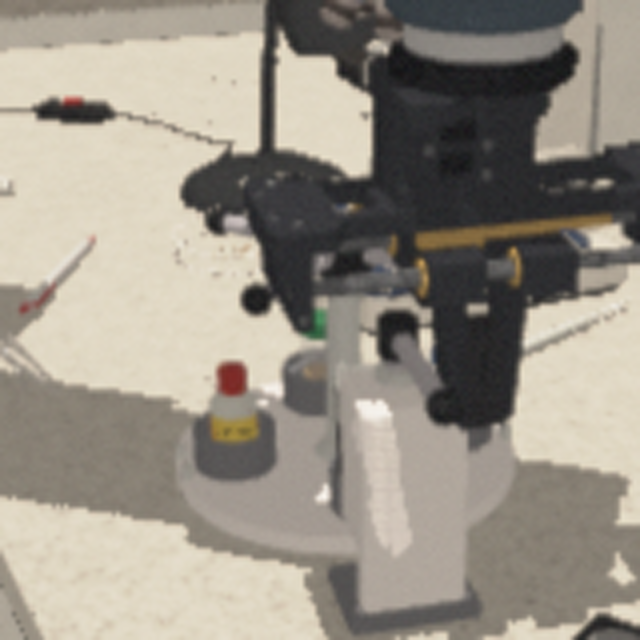

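```bash
cat > tip.py <<'E'
from h import *
import sys
d=ctrl.get_image('side')
PV=np.array([.5069,-.1736])
print("pivot px",(proj(d,[*PV,.135])[0]-[190,150]+.5)*4)
for a in(-80,-90,-95,-98,-101,-104):
    r=np.radians(a);print(a,(proj(d,[*(PV+.074*np.array([np.cos(r),np.sin(r)])),.135])[0]-[190,150]+.5)*4)
E
python3 tip.py
```

```text
pivot px [402.36443364 336.70659651]
-80 [506.19409121 396.21343571]
-90 [480.58661481 403.31133963]
-95 [466.60698109 406.08146487]
-98 [457.91531182 407.47466171]
-101 [449.03174767 408.65885469]
-104 [439.98703407 409.6290336 ]
```

carry_out(
  deltas=[
    [255, [0, -0.0005, 0], [0, 0, 0]],
    [255, [0, -0.001, 0], [0, 0, 0]],
    [255, [0, -0.001, 0], [0, 0, 0]],
  ],
)

```text
clock: 16.9
ee_pos: [0.5158, -0.2308, 0.1178]
tool_rot: [3.14, 0.0, 1.386]
ft_force: [4.2, -2.2, -3.4]
grip_width: 0.0002
```

carry_out(
  deltas=[
    [255, [0, -0.0005, 0], [0, 0, 0]],
    [255, [0, -0.001, 0], [0, 0, 0]],
    [255, [0, -0.001, 0], [0, 0, 0]],
  ],
)

```text
clock: 17.2
ee_pos: [0.5156, -0.2308, 0.1179]
tool_rot: [3.138, 0.0, 1.386]
ft_force: [8.8, -1.7, -5.2]
grip_width: 0.0004
```

carry_out(
  deltas=[
    [255, [0, 0.006, 0], [0, 0, 0]],
    [255, [0, 0.02, 0], [0, 0, 0]],
    [255, [0, 0.02, -0.04], [0, 0, 0]],
    [255, [0, 0.02, -0.08], [0, 0, 0]],
    [255, [0, 0.02, -0.121], [0, 0, 0]],
    [255, [0, 0.02, -0.121], [0, 0, 0]],
    [255, [0.001, -0.158, -0.121], [0, 0, 0]],
    [255, [0.001, -0.158, -0.121], [0, 0, 0]],
    [255, [0.001, -0.158, -0.121], [0, 0, 0]],
    [255, [0.001, -0.158, -0.121], [0, 0, 0]],
  ],
)

```text
clock: 18.2
ee_pos: [0.3558, -0.1987, 0.2371]
tool_rot: [-3.138, -0.002, 1.386]
ft_force: [1.0, -0.3, 1.2]
grip_width: 0.0003
```

```bash
python3 chk.py pics/t11.png; python3 -c "
from h import *
d=ctrl.get_image('top');crop(d,250,170,120,90,6.5,'pics/t12.png')
d=ctrl.get_image('side');crop(d,190,150,160,160,4,'pics/s11.png')"
```

```text
18.2 [ 0.3558 -0.1987  0.2371] [-1.7978e+02 -1.0000e-01  7.9400e+01] [ 1.  -0.3  1.2] [-0.8  -0.21  2.   -0.    1.36 -0.62] 0.0002928522970733925 {'p': [0.5239022697012546, -0.2305406731270595, 0.11800000000000002], 'yaw': 1.4729983125669177}
[276.1 192.2] 8 [ 0.5932 -0.0193] 34.4 0.0787
[316.5 199.1] 6 [ 0.5729 -0.1285] -55.47 0.0786
[292.5 215.7] 91 [ 0.5283 -0.0628] 89.89 0.0009
[333.6 223.1] 25 [ 0.507  -0.1728] -101.03 0.1112
[308.7 227.3] 10 [ 0.4965 -0.1059] -127.01 0.0528
[361.2 228.1] 8 [ 0.4928 -0.2464] -101.01 0.1862
[269.  232.3] 7 [0.4843 0.0011] 124.17 0.0783
[288.7 239. ] 7 [ 0.4657 -0.0518] 169.19 0.0637
[309.5 239.7] 14 [ 0.4633 -0.1074] -146.07 0.0783
[357.6 249.8] 312 [ 0.4347 -0.235 ] -118.65 0.1951
```

View pics/t12.png

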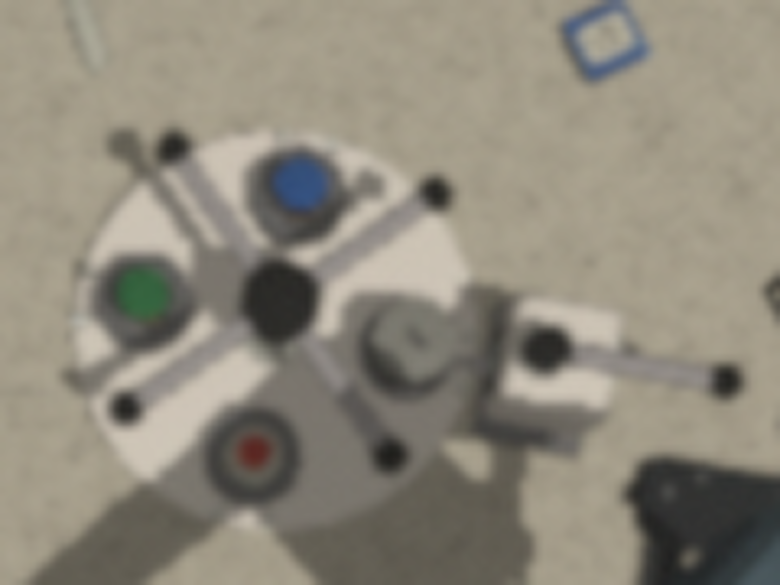

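View pics/s11.png

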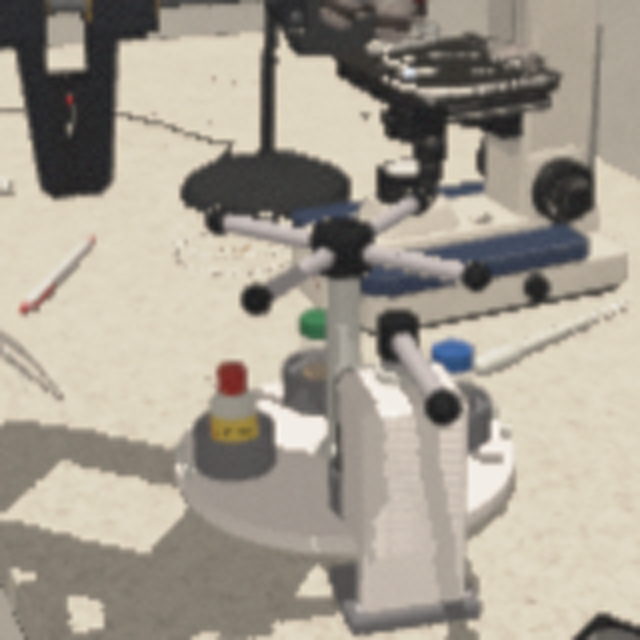

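carry_out(
  deltas=[
    [255, [0, 0, 0], [0, 0, 0]],
    [255, [0, 0, 0], [0, 0, 0]],
    [255, [0, 0, 0], [0, 0, 0]],
  ],
)

```text
clock: 18.65
ee_pos: [0.3597, -0.2005, 0.2385]
tool_rot: [-3.141, -0.0, 1.387]
ft_force: [0.3, 0.2, -0.4]
grip_width: 0.0004
```

```bash
python3 -c "
from cell import ctrl
print(ctrl.hand_in())"
```

```text
the job is handed in; nothing more can be done
None
```

I turned the carousel about 38° counter-clockwise with the shut fingers on one spoke: one long push, then a 1.4° correction. I then pushed the lever clockwise until it stopped moving and the force rose to about 9 N. After that I backed off, moved the arm clear and handed in at 18.65 s.

**Can position:** in the last top picture the can's holder stood at -100.7°, and the reader's direction was -100.9 to -101.0°. The carousel had not moved while the lever was pushed.

**Lever:** it points along -100.9°, straight away from the carousel, and stayed there after I let go.

**Disagreement:** measured directly, the top of the can was 1 to 2° behind its holder's centre, about 1 to 2 mm. The same offset was there before the first push. It comes from play in the holder or camera calibration, so I stopped the holder about on the line and did not correct further.

I gripped nothing, and no push or move was aimed at the containers or the other objects. I did not check each of the other objects one by one in the final pictures.

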